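Set the pan brake of a meeting-room camera

TASK

Set the pan brake of the table camera: with the T-bar, turn the brake screw clockwise (seen from above) until it has carried the pegged stop washer below it right up to its stop and bottoms there, firmly but no harder than fingertip tight, then back it off a quarter turn and let go. Do not lean on the camera, and leave the other things on the table where they are.

Things in the scene. Friction and masses are not known exactly. Their poses are not given: they have to be found in the camera images.
- screw_grip (a point): centre of the T-bar on top of the brake screw, the point to pinch: a plain aluminium bar 52 mm long (its x axis), 12 mm thick (its y axis), 32 mm tall, its centre 112 mm and its underside 96 mm above the table. Below it nothing stands higher than 88 mm (stop finger and peg). The screw axis is vertical through this point and the bar stays at this height as it turns
- brake_screw: the T-bar with its stem and stop finger; origin on the screw axis 76 mm above the table, x along the bar on the stop finger's side, z up; turning in makes its yaw fall. It starts 1.4 to 3.7 rad short of bottoming, runs at about 0.05 N m and stays where it is let go. 0.15 to 0.3 N m in all is firmly bottomed; above 0.4 N m the stop bends
- stop_finger (a point): tip of the small steel stop finger on the screw's stem, 20 mm from the screw axis, below the +x end of the bar; finger 6 mm wide, 84 mm above the table. Turning clockwise it meets the washer's peg and carries the washer on; at the washer's hidden stop, not before, the screw has bottomed, and the torque climbs by some 5 N m per rad of hand turn
- stop_washer: steel washer 48 mm across on the bridge round the stem, with an upright 6 mm peg at its x 18, y -6 mm; origin on the screw axis 76 mm above the table, z up. The stop finger picks it up when pointing along its +x and carries it (0.02 N m more) 0.25 to 0.8 rad clockwise to a hidden stop, different each time: feel for it. It stays there: a quarter turn back, the finger points along its +y
- mount: the dark steel base plate of the camera's pan mount, 90 by 250 by 12 mm, fixed to the table; origin at table height on the screw axis; the plate and the turntable with the camera run off along its +y, 40 mm of plate lie to its -y; over the axis stands a dark steel bridge 74 by 52 mm, top at 76 mm, that carries the screw
- camera: black camera head 60 by 75 by 58 mm (x, y, z) on the turntable, fixed, 155 mm from the screw axis along the mount's +y; origin under its centre 41 mm above the table, its top 108 mm above the table
- phone: black phone 75 by 150 by 9 mm lying flat; origin under its centre; bystander
- mouse: black computer mouse 100 by 60 by 30 mm; origin under its centre; bystander
- earbud_case: black earbud case 60 by 46 by 22 mm; origin under its centre; bystander
- flask_lid: wooden flask lid, 50 mm diameter, 30 mm tall; origin under its centre; bystander
- flask: white flask 72 mm diameter, 190 mm tall; origin under its centre; bystander

How it is judged:
By the outcome, as a careful person would: the job done as asked, in the order asked, and still so for the second after the job is handed in, with the robot touching nothing.
It also fails if it takes over 72 s, if anything falls off the work surface, if the arm or the gripper's body presses on something with over 40 N, if the wrist force passes 120 N, or if a joint passes its speed limit or range.

ROBOT

A 6-joint arm with a two-finger parallel gripper is mounted at the origin on the work surface. World frame = base frame: x ahead of the robot, y to its left, z up, the work surface at z = 0. Lengths are in m, angles in rad, forces in N, time in s.
With the tool pointing down it reaches from about 0.325 to 0.775 m from the base axis. Payload 9.3 kg.
Tool frame: the origin (TCP) lies on the centre line of the jaws, within the pads' length; the fingertips stand 25 mm ahead of it and the grasp point (between the pads) lies 6 mm ahead of it; z points along the fingers, x is the direction in which the jaws open and shut, and the axes are right-handed (so a half turn about z gives the same grasp; the last joint's range is limited). The gripper opens to 85 mm and grips with 20 to 120 N. Pads are 22 mm wide; open, the fingers measure 114 mm over their backs; the gripper's body (76 mm by 85 mm) begins 54 mm behind the grasp point. The pads swing forward as they close: fully open they stand 13 mm farther back than shut.
Start: joints at [1.125, 0.259, 0.021, 1.334, 0, 1.418], TCP at [0.159, 0.527, 0.222] pointing down, gripper open.
Joint ranges: [-3.04, 3.04], [-0.91, 1.82], [-1.04, 1.36], [-1.92, 1.95], [-1.52, 1.45], [-3.14, 3.14]. Speed limits (rad/s): [2.22, 2.22, 2.79, 3.14, 3.14, 3.14].

INTERFACE

Orientations are given as a unit quaternion [x, y, z, w].
In Python, from rig import get_state, viewer, manip gives the robot as it stands.
- The arm moves only by the tool arm_command, never from a script. Its argument "steps" is a list of rows, each a list of 7 numbers: the shift along the world's x, y, z in mm, then the turn, a rotation vector about the world's x, y, z in rad, then the gripper's target within -1 to 1 (fully open at 1, half-way at 0, shut at -1). In form: [[tx, ty, tz, ax, ay, az, grip], ...]. A call has exactly 5 rows; each row is the pose to reach, as a shift and turn from the pose commanded when the call began; what a row does not reach only later rows make up. A row lasts 1/12 s, in which the tool goes at most 41.7 mm and 7.16 degrees, less where a joint would pass 70% of its speed; a pose out of reach is approached as far as the arm can. A call with a gripper value outside its range is refused whole. The fingers move at their own pace and stop on an object; the grip force is fixed at half the most. Time passes only in rows, so rows that repeat a pose let the fingers close, or fill a call up. It gives the time, the measured TCP pose, the force and the opening at its end, in the units of the state.
- get_state(): the state, without advancing time (a new reading comes with each control period).
- viewer.capture(name): name is "side" or "top"; returns the picture (384x512x3 uint8, red, green, blue); there is no depth.
- viewer.camera_params(name): a dict with "fx", "fy", "cx", "cy" (pixels), "k1" (the pictures are not rectified: a ray, as slopes to the right and down, at radius r is drawn at 1 + k1 r^2 times it, then the intrinsics apply), "world_to_cam" (4x4, takes a point from world to camera coordinates). Camera axes: x right, y up, looking along -z (the intrinsics and any distortion apply to the point x, -y, -z); pixel columns grow to the right and rows downward; lengths in m; the calibration is good to about 2 mm. A picture is of the moment at which its call begins. camera_params takes no time and is no camera call.
- manip.hand_in(): hands the job in, once; it reports no verdict.
Trained networks look in the newest picture that a camera, given by its name, has taken for a name from the list of things; names that differ only in an ending like _2 or _b are one class to them, and where a whole thing is asked for, a point or a joint stands for the part that bears it (a point fixed in the world has none). Each returns a list of dicts, best first, with "conf" (0 to 1); they miss things now and then, are a little off and sometimes report something else, mostly with a low value. They report only what shows in the picture. A call takes as long as a camera call.
- viewer.search_frame(camera, target): "centre" ([x, y, z] in m, in world coordinates, good to about 4 mm: the middle of the surface that is visible of it).
- viewer.tip_of(camera, target): "centre" ([x, y, z] in m, in world coordinates, good to about 4 mm: a listed point, or the origin of a listed thing).
The state is a dict: "time_s": time; "qpos": joint angles; "joint_vel": joint speeds; "joint_torque": joint torques, N m; "tool_pos": TCP position; "orientation": TCP orientation; "ft_force": force on the tool from outside, world axes, zero at the start; "torque": the same for the moment, N m; "finger_gap": finger opening in m.
Only numpy, scipy, OpenCV 4.12 (cv2) and the standard library are available. Lean on these libraries where they do the work, as an engineer would, in place of code of your own. Each camera call takes 0.05 s, during which the arm holds its last target. There are 200 camera calls.

## Working session

There is one attempt and no reset: what is moved stays moved. The work goes in short steps, Python scripts to look and compute and a tool call to move; the robot and the scene stay as the last step left them, time stands still between calls to the robot, and variables do not carry over. Pictures are saved under pics/ and viewed, about 8 in all and at most 12, crops included, and the job is handed in when it is done.

Besides the shell and the picture viewer there is one more tool, called after ">>>" as name(argument=value, ...) on one line, values as JSON. arm_command: Moves the arm, as the interface text tells. Its arguments: {"type":"object","properties":{"steps":{"type":"array"}},"required":["steps"]}

```bash
mkdir -p pics; cat > h.py <<'E'
import numpy as np, cv2
from rig import get_state, viewer, manip
def cap(cam,name):
    im=viewer.capture(cam); cv2.imwrite(f'pics/{name}.png',cv2.cvtColor(im,cv2.COLOR_RGB2BGR)); return im
def ray(cam,u,v):
    p=viewer.camera_params(cam); d=np.array([(u-p['cx'])/p['fx'],(v-p['cy'])/p['fy']]); s=d.copy()
    for _ in range(20): s=d/(1+p['k1']*(s@s))
    T=np.array(p['world_to_cam']); R=T[:3,:3]; o=-R.T@T[:3,3]
    return o,R.T@np.array([s[0],-s[1],-1])
def atz(cam,u,v,z):
    o,d=ray(cam,u,v); return o+d*(z-o[2])/d[2]
def proj(cam,P):
    p=viewer.camera_params(cam); T=np.array(p['world_to_cam']); c=T[:3,:3]@np.array(P)+T[:3,3]
    s=np.array([c[0],-c[1]])/-c[2]; s=s*(1+p['k1']*(s@s)); return np.array([s[0]*p['fx']+p['cx'],s[1]*p['fy']+p['cy']])
E
python3 - <<'E'
from h import *
a=cap('top','t0'); b=cap('side','s0')
for c in ('top','side'):
    for n in ('screw_grip','stop_finger','stop_washer','mount','camera','flask','flask_lid','mouse','phone','earbud_case'):
        r=viewer.tip_of(c,n)[:2]; print(c,n,[(np.round(x['centre'],3).tolist(),round(x['conf'],2)) for x in r])
s=get_state(); print(s['time_s'],s['orientation'],s['ft_force'],s['torque'],s['finger_gap'])
E
```

```text
top screw_grip [([0.498, -0.108, 0.114], 0.77), ([0.364, -0.069, -0.001], 0.41)]
top stop_finger [([0.52, -0.103, 0.082], 0.7)]
top stop_washer [([0.498, -0.109, 0.08], 0.71)]
top mount [([0.498, -0.109, -0.003], 0.78)]
top camera [([0.442, 0.034, 0.039], 0.65)]
top flask [([0.499, -0.105, 0.112], 0.71), ([0.369, 0.184, 0.002], 0.63)]
top flask_lid [([0.362, -0.069, 0.0], 0.55)]
top mouse [([0.64, -0.09, 0.001], 0.55), ([0.514, -0.1, 0.084], 0.37)]
top phone [([0.544, -0.257, 0.001], 0.88)]
top earbud_case [([0.548, 0.051, 0.0], 0.93)]
side screw_grip [([0.498, -0.109, 0.111], 0.93)]
side stop_finger [([0.372, 0.181, 0.003], 0.71), ([0.517, -0.109, 0.078], 0.61)]
side stop_washer [([0.497, -0.106, 0.078], 0.64)]
side mount [([0.5, -0.111, 0.001], 0.96)]
side camera [([0.436, 0.031, 0.038], 0.61), ([0.369, 0.182, -0.002], 0.57)]
side flask [([0.545, -0.259, 0.002], 0.75)]
side flask_lid [([0.365, -0.073, 0.002], 0.86)]
side mouse [([0.637, -0.092, -0.001], 0.91)]
side phone [([0.542, -0.258, 0.0], 0.83)]
side earbud_case [([0.548, 0.048, 0.003], 0.46)]
1.1 [ 8.02685930e-01  5.96401960e-01 -5.77163393e-06  1.22714001e-05] [0.36216722 0.2100103  0.61675975] [-0.0195057   0.02592562 -0.05097609] 0.08541730433872774
```

```bash
python3 - <<'E'
from h import *
a=cv2.imread('pics/t0.png'); b=cv2.imread('pics/s0.png')
pt=proj('top',[.498,-.108,.112]); ps=proj('side',[.498,-.108,.1]); print(pt,ps)
def crop(im,p,w):
    x,y=np.round(p).astype(int); x0=max(0,x-w);y0=max(0,y-w); print(x0,y0); return cv2.resize(im[y0:y0+2*w,x0:x0+2*w],(400,400),interpolation=cv2.INTER_CUBIC)
cv2.imwrite('pics/c0.png',np.hstack([crop(a,pt,40),crop(b,ps,40)]))
cv2.imwrite('pics/o0.png',cv2.resize(np.hstack([a,b]),(800,300)))
E
```

```text
[352.74626496 214.58376481] [259.79996639 254.44367382]
313 175
220 214
```

View pics/c0.png

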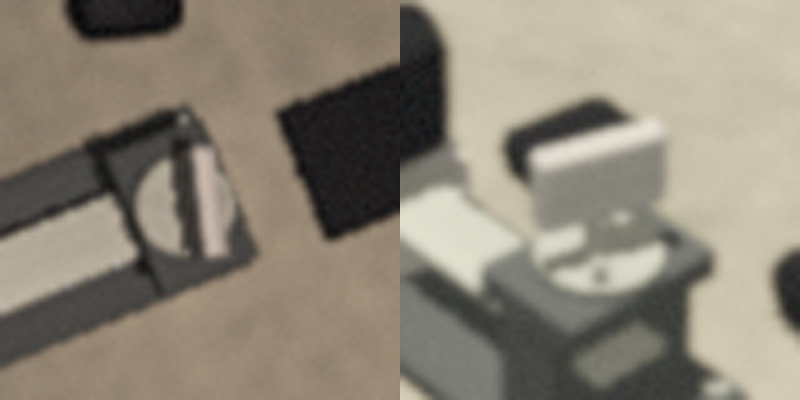

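View pics/o0.png

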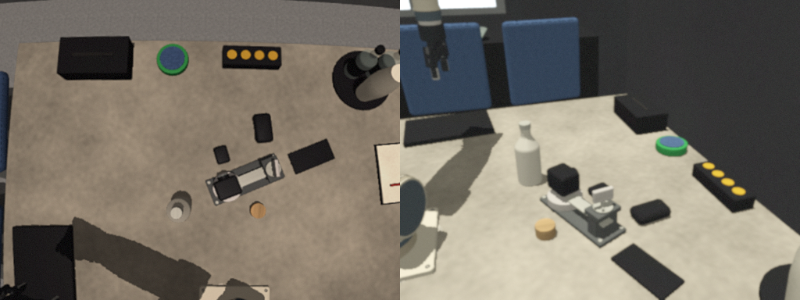

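```bash
python3 - <<'E'
from h import *
A=atz('top',313+203/5,175+148/5,.128);B=atz('top',313+217/5,175+255/5,.128)
C=atz('side',220+(532-400)/5,214+157/5,.128);D=atz('side',220+(663-400)/5,214+127/5,.128)
for P,Q in((A,B),(D,C)): print(P,Q,(P+Q)/2,np.linalg.norm(P-Q),np.arctan2(*(P-Q)[1::-1]))
print('mount yaw',np.arctan2(.142,-.059)-np.pi/2)
for n,P in dict(x=[.518,-.108,.084],nx=[.478,-.108,.084],y=[.498,-.088,.084],ny=[.498,-.128,.084],c=[.498,-.108,.076]).items(): print(n,(proj('top',P)-[313,175])*5,(proj('side',P)-[220,214])*5+[400,0])
s=get_state(); print(s['tool_pos'],s['qpos'])
from scipy.spatial.transform import Rotation as R
print(R.from_quat(s['orientation']).as_matrix().round(3))
E
```

```text
[ 0.5202811  -0.10611728  0.128     ] [ 0.47121393 -0.11245677  0.128     ] [ 0.49574751 -0.10928702  0.128     ] 0.0494750013935894 0.12848846957688542
[ 0.52225013 -0.10821717  0.128     ] [ 0.47124072 -0.11099599  0.128     ] [ 0.49674542 -0.10960658  0.128     ] 0.051085039303260686 0.05442272026406525
mount yaw 0.3937906197834702
x [184.38021418 158.90921728] [649.16089976 227.17300827]
nx [184.60314593 241.9275442 ] [547.14513288 248.14887644]
y [143.45998716 199.77242418] [580.49779949 207.01172337]
ny [225.42871846 200.92010617] [617.1839957  269.36724872]
c [180.60540887 201.02095475] [598.23453699 255.03933218]
[0.15874614 0.526571   0.22237314] [ 1.12540197e+00  2.58585211e-01  2.14654294e-02  1.33369822e+00
 -1.63006989e-05  1.41817609e+00]
[[ 0.289  0.957  0.   ]
 [ 0.957 -0.289 -0.   ]
 [-0.     0.    -1.   ]]
```

```bash
python3 - <<'E'
from h import *
a=cv2.imread('pics/t0.png'); b=cv2.imread('pics/s0.png')
f=lambda im,x,y:cv2.convertScaleAbs(cv2.resize(im[y:y+26,x:x+26],(400,400),interpolation=cv2.INTER_CUBIC),alpha=1.15)
A=f(a,337,201);B=f(b,244,248)
cv2.imwrite('pics/c1.png',np.hstack([A,B]))
for n,(u,v) in dict(dot=(260,269),bright=(263.5,257)).items():
    P=atz('side',u,v,.086); d=P-[.4965,-.109,0]; print(n,P,np.hypot(*d[:2]),np.arctan2(d[1],d[0]))
E
```

```text
dot [ 0.49009466 -0.13152684  0.086     ] 0.023419801964078897 -1.8478274166795061
bright [ 0.50849204 -0.09969764  0.086     ] 0.015177054874013609 0.6597544487207739
```

View pics/c1.png

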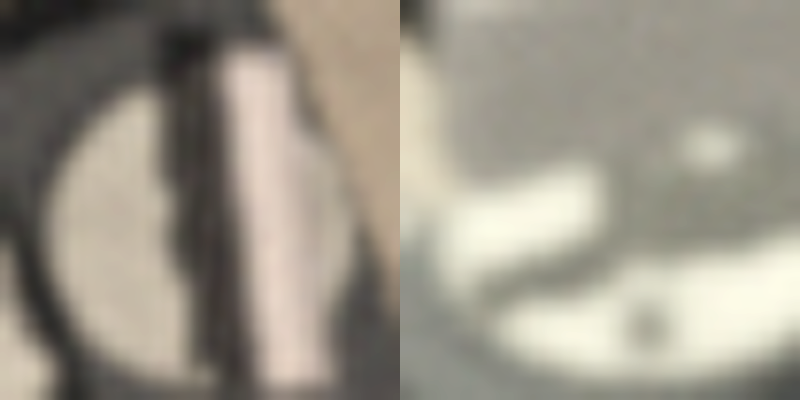

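>>> arm_command(steps=[[20, -20, 30, 0, 0, 0, 1], [40, -50, 55, 0, 0, 0, 1], [60, -80, 70, 0, 0, 0, 1], [80, -110, 70, 0, 0, 0.0, 1], [100, -140, 70, 0, 0, 0, 1]])

```text
time_s: 1.52
tool_pos: [0.2595, 0.3856, 0.2935]
orientation: [0.802, 0.597, 0.001, -0.0]
ft_force: [0.7, 1.0, -0.0]
finger_gap: 0.0851
```

The side crop shows the peg as a dark dot at side px (260, 269). That puts it about 20 mm from the axis at a bearing of about -1.85 rad. I expect pickup after about 1.6 rad and bottoming after about 1.85 to 2.4 rad. I'm crossing above the flask to the screw now.

>>> arm_command(steps=[[16, -35, 0, 0, 0, 0.04, 1], [32, -70, 0, 0, 0, 0.08, 1], [48, -105, 0, 0, 0, 0.12, 1], [64, -140, 0, 0, 0, 0.16, 1], [80, -175, 0, 0, 0, 0.2, 1]])

```text
time_s: 1.93
tool_pos: [0.3389, 0.2099, 0.2926]
orientation: [0.738, 0.674, 0.0, 0.0]
ft_force: [1.1, 0.5, 0.8]
finger_gap: 0.0856
```

>>> arm_command(steps=[[16, -33, 0, 0, 0, 0.04, 1], [32, -66, 0, 0, 0, 0.08, 1], [48, -99, 0, 0, 0, 0.12, 1], [64, -132, 0, 0, 0, 0.16, 1], [80, -165, 0, 0, 0, 0.18, 1]])

```text
time_s: 2.35
tool_pos: [0.4191, 0.0447, 0.2927]
orientation: [0.675, 0.738, 0.0, 0.0]
ft_force: [0.9, 1.0, -0.6]
finger_gap: 0.0854
```

>>> arm_command(steps=[[16, -31, 0, 0, 0, 0, 1], [32, -62, 0, 0, 0, 0, 1], [48, -93, 0, 0, 0, 0, 1], [64, -124, 0, 0, 0, 0, 1], [77, -154, 0, 0, 0, 0, 1]])

```text
time_s: 2.77
tool_pos: [0.4965, -0.1094, 0.2923]
orientation: [0.676, 0.737, 0.0, 0.0]
ft_force: [0.2, 0.5, -0.1]
finger_gap: 0.0854
```

```bash
cat > st.py <<'E'
from h import *
from scipy.spatial.transform import Rotation as R
s=get_state(); m=R.from_quat(s['orientation']).as_matrix()
print(round(s['time_s'],2),'pos',np.round(s['tool_pos'],4),'yaw',round(np.arctan2(m[1,0],m[0,0]),4),'z',m[:,2].round(3),'F',np.round(s['ft_force'],2),'T',np.round(s['torque'],3),'q',np.round(s['qpos'],2),'tq6',round(s['joint_torque'][5],3),'gap',round(s['finger_gap'],4))
E
python3 st.py
```

```text
2.77 pos [ 0.4965 -0.1094  0.2923] yaw 1.6576 z [ 0. -0. -1.] F [ 0.22  0.52 -0.06] T [-0.005 -0.049  0.014] q [-0.38  0.18  0.09  1.48  0.   -0.47] tq6 0.856 gap 0.0854
```

>>> arm_command(steps=[[0, 0, -35, 0, 0, 0, 0.3], [0, 0, -70, 0, 0, 0, 0], [0, 0, -105, 0, 0, 0, 0], [0, 0, -140, 0, 0, 0, 0], [0, 0, -155, 0, 0, 0, 0]])

```text
time_s: 3.18
tool_pos: [0.4938, -0.1068, 0.1333]
orientation: [0.676, 0.737, -0.001, -0.002]
ft_force: [-1.3, 1.3, -0.4]
finger_gap: 0.0426
```

>>> arm_command(steps=[[0, 0, -9, 0, 0, 0, 0], [0, 0, -17, 0, 0, 0, 0], [0, 0, -17, 0, 0, 0, -0.3], [0, 0, -17, 0, 0, 0, -0.5], [0, 0, -17, 0, 0, 0, -0.5]])

```text
time_s: 3.6
tool_pos: [0.4965, -0.1077, 0.1216]
orientation: [0.676, 0.737, 0.0, 0.001]
ft_force: [-0.2, -0.4, -0.3]
finger_gap: 0.0216
```

```bash
python3 st.py; python3 - <<'E'
from h import *
a=cap('top','t1'); b=cap('side','s1')
f=lambda im,P,c,w:cv2.resize(im[(y:=int(proj(c,P)[1]))-w:y+w,(x:=int(proj(c,P)[0]))-w:x+w],(400,400),interpolation=cv2.INTER_CUBIC)
cv2.imwrite('pics/c2.png',np.hstack([f(a,[.4965,-.109,.112],'top',40),f(b,[.4965,-.109,.112],'side',40)]))
E
```

```text
3.6 pos [ 0.4965 -0.1077  0.1216] yaw 1.6581 z [ 0.002 -0.001 -1.   ] F [-0.18 -0.39 -0.33] T [-0.003 -0.031  0.007] q [-0.38  0.24 -0.27  1.06 -0.   -0.47] tq6 -0.0 gap 0.0216
```

View pics/c2.png

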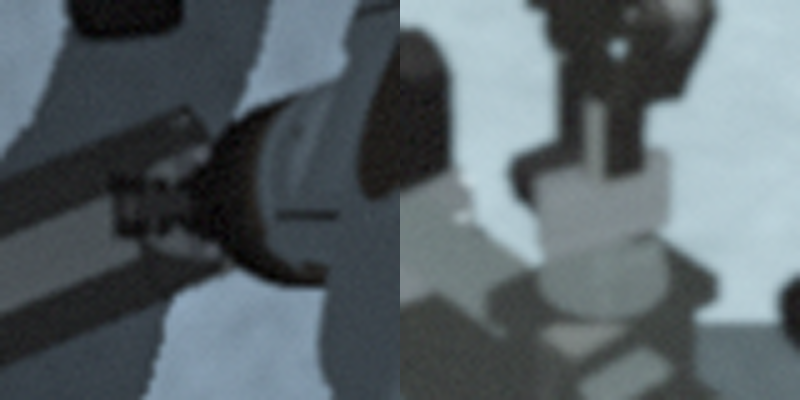

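The picture is in shadow, but the fingers appear to straddle the bar. I'll close and see whether the gap comes out at 12 mm.

>>> arm_command(steps=[[0, 0, 0, 0, 0, 0, -0.8], [0, 0, 0, 0, 0, 0, -1], [0, 0, 0, 0, 0, 0, -1], [0, 0, 0, 0, 0, 0, -1], [0, 0, 0, 0, 0, 0, -1]])

```text
time_s: 4.12
tool_pos: [0.4958, -0.1074, 0.1205]
orientation: [0.676, 0.737, 0.0, 0.0]
ft_force: [-0.7, 0.0, 0.6]
finger_gap: 0.0002
```

```bash
python3 st.py; python3 - <<'E'
from h import *
b=cap('side','s2'); P=proj('side',[.4965,-.109,.112]).astype(int)
g=b[P[1]-30:P[1]+30,P[0]-30:P[0]+30,::-1]
g=cv2.normalize(g,None,0,255,cv2.NORM_MINMAX)
cv2.imwrite('pics/c3.png',cv2.resize(g,(600,600),interpolation=cv2.INTER_CUBIC))
for z in(.096,.128,.0966): print(z,(proj('side',[.4965,-.115,z])-P+30)*10)
E
```

```text
4.12 pos [ 0.4958 -0.1074  0.1205] yaw 1.658 z [ 0. -0. -1.] F [-0.74  0.01  0.62] T [0.025 0.045 0.034] q [-0.38  0.24 -0.27  1.06 -0.   -0.47] tq6 0.0 gap 0.0002
0.096 [313.00417664 395.56453331]
0.128 [315.2155311  250.26121057]
0.0966 [313.04485054 392.88759009]
```

View pics/c3.png

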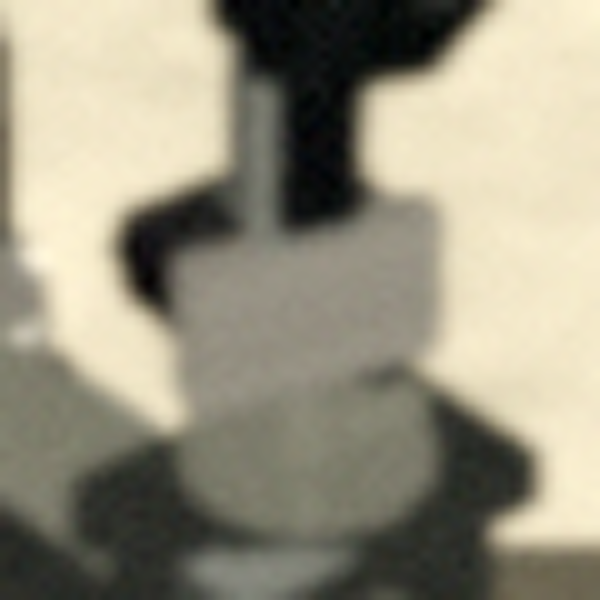

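```bash
python3 - <<'E'
from h import *
s=get_state(); t=np.array(s['tool_pos']); ims=[]
for c in('top','side'):
    b=cap(c,'x_'+c)[...,::-1].copy(); P=proj(c,[.4965,-.109,.13]).astype(int)
    print(c,[(np.round(x['centre'],3).tolist(),round(x['conf'],2)) for x in viewer.tip_of(c,'screw_grip')[:2]])
    w=60; g=b[P[1]-w:P[1]+w,P[0]-w:P[0]+w]; k=400/(2*w)
    g=cv2.resize(cv2.normalize(g,None,0,330,cv2.NORM_MINMAX),(400,400),interpolation=cv2.INTER_CUBIC)
    for dz,col in((-.025,(0,0,255)),(0,(0,255,0)),(.048,(255,0,0))):
        for dy in (-.0145,.0145):
            q=(proj(c,t+[0,dy,dz])-P+w)*k; cv2.circle(g,tuple(int(v) for v in q),3,col,-1)
    ims.append(g)
cv2.imwrite('pics/c4.png',np.hstack(ims))
E
```

```text
top [([0.496, -0.106, 0.11], 0.53)]
side [([0.499, -0.105, 0.112], 0.7)]
```

View pics/c4.png

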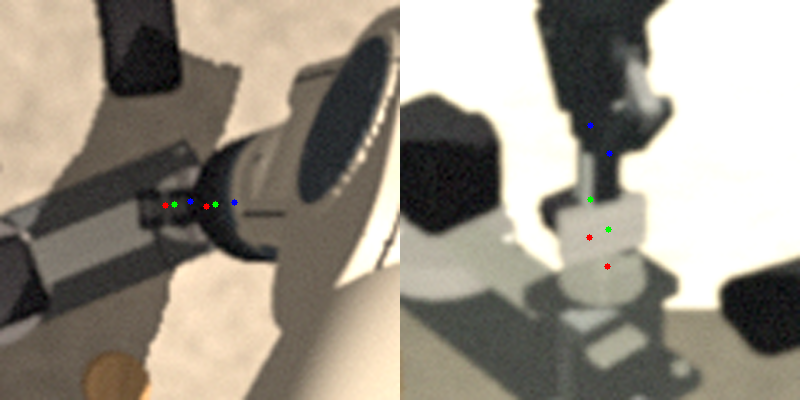

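The gripper closed to 0 without holding the bar, and nothing touched. So the fingers are not where the calibration puts them relative to the bar. I'll raise and compare the fingertip in the pictures with the reported pose.

>>> arm_command(steps=[[0, 0, 20, 0, 0, 0, -1], [0, 0, 45, 0, 0, 0, -1], [0, 0, 70, 0, 0, 0, -1], [0, 0, 70, 0, 0, 0, -1], [0, 0, 70, 0, 0, 0, -1]])

```text
time_s: 4.78
tool_pos: [0.4964, -0.1076, 0.1915]
orientation: [0.676, 0.737, 0.0, 0.001]
ft_force: [-0.3, 0.2, -1.8]
finger_gap: -0.0
```

```bash
python3 st.py; python3 - <<'E'
from h import *
s=get_state(); t=np.array(s['tool_pos']); ims=[]
for c in('top','side'):
    b=cap(c,'y_'+c)[...,::-1].copy(); P=proj(c,t+[0,0,-.03]).astype(int); print(c,P)
    w=50; g=b[P[1]-w:P[1]+w,P[0]-w:P[0]+w]; k=4
    g=cv2.resize(cv2.normalize(g,None,0,330,cv2.NORM_MINMAX),(400,400),interpolation=cv2.INTER_CUBIC)
    for dz,col in((-.025,(0,0,255)),(0,(0,255,0)),(.048,(255,0,0))):
            q=(proj(c,t+[0,0,dz])-P+w)*k; cv2.circle(g,tuple(int(v) for v in q),2,col,-1)
    ims.append(g)
cv2.imwrite('pics/c5.png',np.hstack(ims))
E
```

```text
4.78 pos [ 0.4964 -0.1076  0.1915] yaw 1.658 z [ 0.002 -0.001 -1.   ] F [-0.33  0.25 -1.82] T [-0.007 -0.017 -0.018] q [-0.38  0.2  -0.14  1.23  0.   -0.47] tq6 0.0 gap -0.0
top [358 214]
side [259 226]
```

View pics/c5.png

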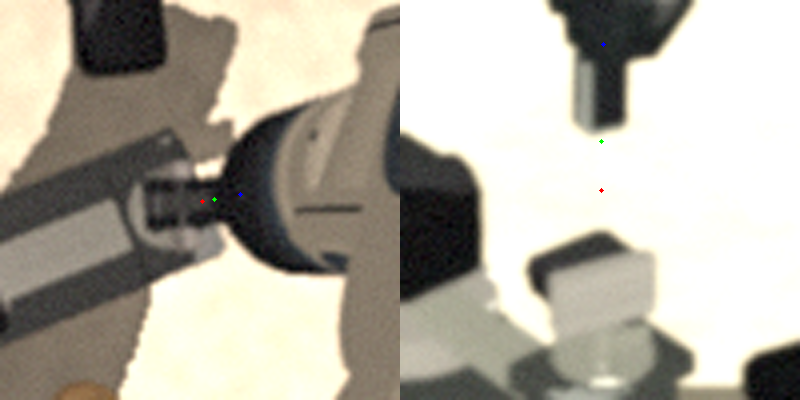

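>>> arm_command(steps=[[0, 0, 0, 0, 0, 0, 0], [0, 0, 0, 0, 0, 0, 0], [0, 0, 0, 0, 0, 0, 0], [0, 0, 0, 0, 0, 0, 0], [0, 0, 0, 0, 0, 0, 0]])

```text
time_s: 5.3
tool_pos: [0.4957, -0.1074, 0.1901]
orientation: [0.676, 0.737, -0.0, -0.0]
ft_force: [0.3, 0.8, -0.2]
finger_gap: 0.0431
```

```bash
python3 - <<'E'
from h import *
s=get_state(); t=np.array(s['tool_pos']); ims=[]; print(s['finger_gap'],t)
for c in('top','side'):
    b=cap(c,'z_'+c)[...,::-1].copy(); P=proj(c,t+[0,0,0]).astype(int); print(c,P)
    w=50; g=b[P[1]-w:P[1]+w,P[0]-w:P[0]+w]; k=4
    g=cv2.resize(cv2.normalize(g,None,0,500,cv2.NORM_MINMAX),(400,400),interpolation=cv2.INTER_CUBIC)
    for dz,col in((-.025,(0,0,255)),(0,(0,255,0)),(.048,(255,0,0))):
        for dy in (-.0215,.0215):
            q=(proj(c,t+[0,dy,dz])-P+w)*k; print(dz,dy,q); cv2.circle(g,tuple(int(v) for v in q),2,col,-1)
    ims.append(g)
cv2.imwrite('pics/c6.png',np.hstack(ims))
E
```

```text
0.04306143260106129 [ 0.49567469 -0.10739194  0.19010485]
top [361 214]
-0.025 -0.0215 [227.86426453 203.0270582 ]
-0.025 0.0215 [150.94581251 201.96261358]
0 -0.0215 [241.05173331 201.08596078]
0 0.0215 [161.92483082 199.99121277]
0.048 -0.0215 [268.66416011 197.01328516]
0.048 0.0215 [184.93361952 195.85411628]
side [259 212]
-0.025 -0.0215 [216.32174923 274.86558374]
-0.025 0.0215 [183.4277242  225.17052513]
0 -0.0215 [217.22095596 225.43272037]
0 0.0215 [183.81374328 177.14174317]
0.048 -0.0215 [219.03382657 126.20985302]
0.048 0.0215 [184.58965867  80.90110271]
```

View pics/c6.png

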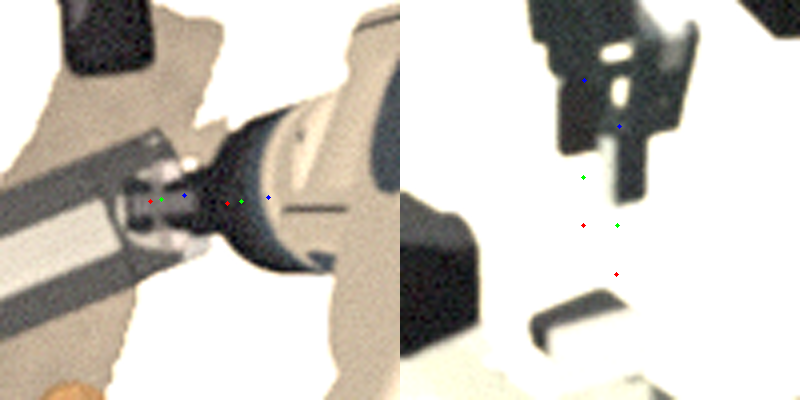

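The side view shows both fingertips about 30 mm higher than the reported TCP implies, with x and y matching. That agrees with the empty close: the tips were just above the bar's top at 0.128. I'll descend about 30 mm further than nominal, in stages.

>>> arm_command(steps=[[0, 0, -25, 0, 0, 0, 0], [0, 0, -50, 0, 0, 0, 0], [0, 0, -70, 0, 0, 0, 0], [0, -1, -80, 0, 0, 0, 0], [0, -1, -80, 0, 0, 0, 0]])

```text
time_s: 5.82
tool_pos: [0.4947, -0.1081, 0.1085]
orientation: [0.676, 0.737, -0.001, -0.002]
ft_force: [0.0, 0.0, -0.2]
finger_gap: 0.0429
```

>>> arm_command(steps=[[0, 0, -6, 0, 0, 0, 0], [0, 0, -12, 0, 0, 0, 0], [0, 0, -17, 0, 0, 0, 0], [0, 0, -17, 0, 0, 0, -0.2], [0, 0, -17, 0, 0, 0, -0.4]])

```text
time_s: 6.23
tool_pos: [0.4958, -0.1084, 0.0935]
orientation: [0.676, 0.737, 0.0, 0.0]
ft_force: [-0.4, -0.0, -0.3]
finger_gap: 0.0259
```

```bash
python3 st.py
```

```text
6.23 pos [ 0.4958 -0.1084  0.0935] yaw 1.658 z [ 0. -0. -1.] F [-0.36 -0.04 -0.26] T [-0.013  0.04   0.024] q [-0.38  0.26 -0.32  0.99 -0.   -0.47] tq6 0.0 gap 0.0259
```

>>> arm_command(steps=[[0, 0, 0, 0, 0, 0, -0.6], [0, 0, 0, 0, 0, 0, -0.8], [0, 0, 0, 0, 0, 0, -1], [0, 0, 0, 0, 0, 0, -1], [0, 0, 0, 0, 0, 0, -1]])

```text
time_s: 6.65
tool_pos: [0.4961, -0.1083, 0.0939]
orientation: [0.676, 0.737, 0.0, 0.0]
ft_force: [-0.8, 2.5, 6.4]
finger_gap: 0.0108
```

```bash
python3 st.py; python3 - <<'E'
from h import *
b=cap('side','s5'); P=proj('side',[.4965,-.109,.112]).astype(int)
g=b[P[1]-30:P[1]+30,P[0]-30:P[0]+30,::-1]
cv2.imwrite('pics/c7.png',cv2.resize(cv2.normalize(g,None,0,300,cv2.NORM_MINMAX),(500,500),interpolation=cv2.INTER_CUBIC))
E
```

```text
6.65 pos [ 0.4961 -0.1083  0.0939] yaw 1.6581 z [ 0.001  0.    -1.   ] F [-0.82  2.46  6.35] T [ 0.5    0.116 -0.041] q [-0.38  0.26 -0.32  0.99  0.   -0.47] tq6 -0.044 gap 0.0108
```

View pics/c7.png

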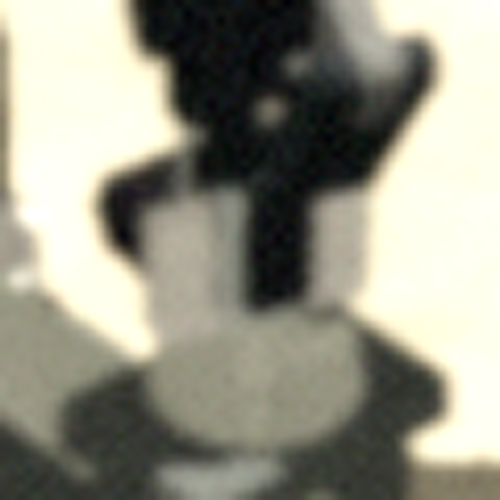

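The bar is gripped: gap 11 mm, the near fingertip sits just above the bar's underside, and it is centred. I'll turn clockwise quickly through the stretch that must be free.

```bash
cat > tq.py <<'E'
from h import *
import sys
from scipy.spatial.transform import Rotation as R
n=int(sys.argv[1]) if len(sys.argv)>1 else 4
L=[];F=[];J=[]
for i in range(n):
    s=get_state(); L.append(s['torque']);F.append(s['ft_force']);J.append(s['joint_torque'][5]); viewer.capture('side')
m=R.from_quat(s['orientation']).as_matrix()
print('t',round(s['time_s'],2),'yaw',round(np.arctan2(m[1,0],m[0,0]),4),'pos',np.round(s['tool_pos'],4),'T',np.mean(L,0).round(3),'Tz',np.round([l[2] for l in L],3),'F',np.mean(F,0).round(1),'tq6',np.round(np.mean(J),3),'q6',round(s['qpos'][5],2),'gap',round(s['finger_gap'],4))
E
python3 tq.py 4
```

```text
t 6.85 yaw 1.6581 pos [ 0.496  -0.1083  0.0939] T [ 0.472  0.097 -0.036] Tz [-0.041 -0.093 -0.033  0.025] F [-0.3  2.4  6. ] tq6 -0.044 q6 -0.47 gap 0.0112
```

>>> arm_command(steps=[[0, 0, 0, 0, 0, -0.08, -1], [0, 0, 0, 0, 0, -0.16, -1], [0, 0, 0, 0, 0, -0.24, -1], [0, 0, 0, 0, 0, -0.32, -1], [0, 0, 0, 0, 0, -0.4, -1]])

```text
time_s: 7.32
tool_pos: [0.4961, -0.1075, 0.0939]
orientation: [0.81, 0.587, 0.001, -0.0]
ft_force: [-0.3, 6.7, 6.1]
finger_gap: 0.0108
```

```bash
python3 tq.py 3
```

```text
t 7.42 yaw 1.2554 pos [ 0.4962 -0.1075  0.0939] T [ 1.443e+00 -1.150e-01 -1.000e-03] Tz [ 0.104 -0.047 -0.06 ] F [0.3 6.3 5.9] tq6 -0.381 q6 -0.06 gap 0.0109
```

>>> arm_command(steps=[[0, 0, 0, 0, 0, -0.08, -1], [0, 0, 0, 0, 0, -0.16, -1], [0, 0, 0, 0, 0, -0.24, -1], [0, 0, 0, 0, 0, -0.32, -1], [0, 0, 0, 0, 0, -0.4, -1]])

```text
time_s: 7.88
tool_pos: [0.4965, -0.1067, 0.0939]
orientation: [0.91, 0.415, 0.002, -0.001]
ft_force: [3.0, 10.4, 6.0]
finger_gap: 0.0112
```

```bash
python3 tq.py 3
```

```text
t 7.98 yaw 0.8561 pos [ 0.4965 -0.1067  0.0939] T [ 2.235 -0.625  0.021] Tz [ 0.134 -0.017 -0.053] F [ 2.8 10.7  6. ] tq6 -0.372 q6 0.34 gap 0.0109
```

>>> arm_command(steps=[[0.5, 1.6, 0, 0, 0, -0.06, -1], [0.7, 1.8, 0, 0, 0, -0.12, -1], [0.8, 2.0, 0, 0, 0, -0.18, -1], [0.9, 2.1, -0.5, 0, 0, -0.24, -1], [1.0, 2.2, -1, 0, 0, -0.3, -1]])

```text
time_s: 8.45
tool_pos: [0.4973, -0.1061, 0.0938]
orientation: [0.962, 0.274, 0.001, 0.0]
ft_force: [-5.2, 3.7, 21.3]
finger_gap: 0.0109
```

```bash
python3 - <<'E'
from h import *
for i in range(10):
    s=get_state(); print(round(s['time_s'],2),np.round(s['torque'],3),np.round(s['ft_force'],1),np.round(s['joint_torque'][5],4),np.round(s['tool_pos'],4)); viewer.capture('top')
E
```

```text
8.45 [0.825 1.015 0.102] [-5.2  3.7 21.3] -1.1329 [ 0.4973 -0.1061  0.0938]
8.5 [ 0.768  0.618 -0.058] [-2.4  3.2 15.2] -0.6299 [ 0.4972 -0.106   0.0939]
8.55 [ 0.748  0.739 -0.001] [-2.9  4.4 16. ] 0.8569 [ 0.4972 -0.1061  0.0939]
8.6 [ 0.813  0.693 -0.059] [-3.6  3.8 15.2] 0.2768 [ 0.4972 -0.1061  0.0938]
8.65 [ 0.809  0.722 -0.033] [-2.9  4.3 15.5] 0.035 [ 0.4972 -0.1061  0.0938]
8.7 [ 0.844  0.752 -0.048] [-3.3  4.  15.5] -0.0312 [ 0.4972 -0.1061  0.0939]
8.75 [ 0.775  0.725 -0.075] [-2.9  3.8 15.7] -0.0469 [ 0.4972 -0.1061  0.0938]
8.8 [ 0.755  0.687 -0.017] [-3.5  3.5 15.7] -0.0503 [ 0.4972 -0.106   0.0939]
8.85 [ 0.799  0.734 -0.018] [-2.6  3.3 15.8] -0.051 [ 0.4972 -0.1061  0.0939]
8.9 [ 0.786  0.768 -0.026] [-2.5  2.9 16.6] -0.0511 [ 0.4972 -0.1061  0.0939]
```

>>> arm_command(steps=[[0, 0.3, 0.8, 0, 0, -0.09, -1], [0, 0.5, 1.6, 0, 0, -0.18, -1], [0.1, 0.5, 1.6, 0, 0, -0.27, -1], [0.2, 0.5, 1.6, 0, 0, -0.34, -1], [0.2, 0.5, 1.6, 0, 0, -0.38, -1]])

```text
time_s: 9.37
tool_pos: [0.4979, -0.1057, 0.094]
orientation: [0.996, 0.087, 0.001, -0.0]
ft_force: [3.8, 2.1, -2.8]
finger_gap: 0.0107
```

```bash
cat > sq.py <<'E'
from h import *
from scipy.spatial.transform import Rotation as R
T=[];F=[]
for i in range(7):
    s=get_state(); T.append([s['torque'][2],s['joint_torque'][5]]); F.append(s['ft_force']); viewer.capture('side')
s=get_state();T.append([s['torque'][2],s['joint_torque'][5]]); F.append(s['ft_force']);T=np.array(T)
m=R.from_quat(s['orientation']).as_matrix()
print('t',round(s['time_s'],2),'yaw',round(np.arctan2(m[1,0],m[0,0]),4),'Tz0',T[0,0].round(3),'Tz',T[2:,0].mean().round(3),'tq6',T[-1,1].round(3),'F',np.mean(F[2:],0).round(1),'pos',np.round(s['tool_pos'],4),'gap',round(s['finger_gap'],4))
E
python3 sq.py
```

```text
t 9.72 yaw 0.1782 Tz0 0.099 Tz -0.041 tq6 -0.037 F [ 4.6  1.7 -2.6] pos [ 0.4979 -0.1057  0.094 ] gap 0.0107
```

>>> arm_command(steps=[[0.2, 0, 0, 0, 0, -0.03, -1], [0.4, 0, 0, 0, 0, -0.06, -1], [0.6, 0.1, 0, 0, 0, -0.09, -1], [0.7, 0.2, -0.2, 0, 0, -0.11, -1], [0.7, 0.2, -0.3, 0, 0, -0.12, -1]])

```text
time_s: 10.13
tool_pos: [0.4982, -0.1056, 0.094]
orientation: [1.0, 0.029, 0.001, 0.0]
ft_force: [3.3, 1.7, 2.0]
finger_gap: 0.0108
```

```bash
python3 sq.py
```

```text
t 10.48 yaw 0.0584 Tz0 0.097 Tz -0.025 tq6 -0.015 F [4.6 0.5 1.5] pos [ 0.4982 -0.1056  0.0939] gap 0.0109
```

>>> arm_command(steps=[[0.3, 0, 0, 0, 0, -0.02, -1], [0.5, 0, 0, 0, 0, -0.04, -1], [0.7, 0, 0, 0, 0, -0.06, -1], [0.8, 0, 0, 0, 0, -0.07, -1], [0.8, 0, 0, 0, 0, -0.08, -1]])

```text
time_s: 10.9
tool_pos: [0.4984, -0.1056, 0.0939]
orientation: [1.0, -0.012, 0.0, 0.0]
ft_force: [2.3, 1.0, 4.9]
finger_gap: 0.0111
```

```bash
python3 sq.py
```

```text
t 11.25 yaw -0.0232 Tz0 0.113 Tz -0.014 tq6 -0.025 F [2.8 0.7 5.4] pos [ 0.4984 -0.1056  0.0939] gap 0.0111
```

>>> arm_command(steps=[[0, 0, 0, 0, 0, -0.008, -1], [0, 0, 0, 0, 0, -0.016, -1], [0.1, 0, -0.3, 0, 0, -0.024, -1], [0.2, 0, -0.3, 0, 0, -0.032, -1], [0.3, 0, -0.3, 0, 0, -0.04, -1]])

```text
time_s: 11.67
tool_pos: [0.4985, -0.1056, 0.0939]
orientation: [0.999, -0.032, -0.0, 0.0]
ft_force: [1.0, 0.7, 9.3]
finger_gap: 0.011
```

```bash
python3 sq.py
```

```text
t 12.02 yaw -0.0632 Tz0 0.059 Tz -0.029 tq6 -0.016 F [1.2 0.7 9.6] pos [ 0.4986 -0.1056  0.0939] gap 0.0112
```

>>> arm_command(steps=[[0, 0, 0.3, 0, 0, -0.008, -1], [0, 0, 0.6, 0, 0, -0.016, -1], [0, 0, 0.8, 0, 0, -0.024, -1], [0.1, 0, 0.8, 0, 0, -0.032, -1], [0.1, 0, 0.8, 0, 0, -0.04, -1]])

```text
time_s: 12.43
tool_pos: [0.4986, -0.1056, 0.094]
orientation: [0.999, -0.052, -0.0, 0.0]
ft_force: [1.5, -2.0, 0.9]
finger_gap: 0.0111
```

```bash
python3 sq.py
```

```text
t 12.78 yaw -0.1021 Tz0 0.106 Tz -0.027 tq6 -0.025 F [ 2.2 -2.1 -0.8] pos [ 0.4986 -0.1056  0.094 ] gap 0.0107
```

>>> arm_command(steps=[[0, 0, 0, 0, 0, -0.008, -1], [0, 0, 0, 0, 0, -0.016, -1], [0.1, 0, 0, 0, 0, -0.024, -1], [0.2, 0, 0, 0, 0, -0.032, -1], [0.2, -0.2, 0, 0, 0, -0.04, -1]])

```text
time_s: 13.2
tool_pos: [0.4988, -0.1056, 0.094]
orientation: [0.997, -0.071, -0.0, -0.0]
ft_force: [1.6, -1.8, -2.6]
finger_gap: 0.011
```

```bash
python3 sq.py
```

```text
t 13.55 yaw -0.142 Tz0 0.089 Tz -0.036 tq6 -0.029 F [ 0.8 -1.9 -3.9] pos [ 0.4988 -0.1056  0.094 ] gap 0.0112
```

>>> arm_command(steps=[[0, 0, 0, 0, 0, -0.008, -1], [0, -0.1, 0, 0, 0, -0.016, -1], [0.1, -0.2, 0, 0, 0, -0.024, -1], [0.1, -0.2, -0.2, 0, 0, -0.032, -1], [0.1, -0.2, -0.2, 0, 0, -0.04, -1]])

```text
time_s: 13.97
tool_pos: [0.4989, -0.1056, 0.094]
orientation: [0.996, -0.091, -0.0, -0.0]
ft_force: [-0.6, -0.4, -3.1]
finger_gap: 0.0109
```

```bash
python3 sq.py
```

```text
t 14.32 yaw -0.1819 Tz0 0.057 Tz -0.046 tq6 -0.031 F [-1.8  1.3 -1.7] pos [ 0.4989 -0.1057  0.094 ] gap 0.011
```

>>> arm_command(steps=[[0, 0, 0, 0, 0, -0.008, -1], [0, 0, 0, 0, 0, -0.016, -1], [0, 0, 0, 0, 0, -0.024, -1], [0, 0, 0, 0, 0, -0.032, -1], [0, 0, 0, 0, 0, -0.04, -1]])

```text
time_s: 14.73
tool_pos: [0.499, -0.1057, 0.094]
orientation: [0.994, -0.111, -0.0, -0.0]
ft_force: [-2.3, 3.6, -0.5]
finger_gap: 0.0108
```

```bash
python3 sq.py
```

```text
t 15.08 yaw -0.2219 Tz0 0.088 Tz -0.044 tq6 -0.042 F [-3.5  3.8  0.2] pos [ 0.4991 -0.1058  0.094 ] gap 0.011
```

>>> arm_command(steps=[[-0.1, 0.1, 0, 0, 0, -0.008, -1], [-0.2, 0.2, 0, 0, 0, -0.016, -1], [-0.3, 0.3, 0, 0, 0, -0.024, -1], [-0.3, 0.3, 0, 0, 0, -0.032, -1], [-0.3, 0.3, 0, 0, 0, -0.04, -1]])

```text
time_s: 15.5
tool_pos: [0.4991, -0.1057, 0.094]
orientation: [0.991, -0.131, 0.0, 0.0]
ft_force: [-0.9, 2.6, -1.8]
finger_gap: 0.0105
```

```bash
python3 sq.py
```

```text
t 15.85 yaw -0.2621 Tz0 0.082 Tz -0.032 tq6 -0.024 F [ 0.   2.2 -3.1] pos [ 0.4991 -0.1057  0.094 ] gap 0.0108
```

>>> arm_command(steps=[[0, 0, 0, 0, 0, -0.008, -1], [0, 0, 0, 0, 0, -0.016, -1], [0, 0, 0, 0, 0, -0.024, -1], [0, 0, 0, 0, 0, -0.032, -1], [0, 0, 0, 0, 0, -0.04, -1]])

```text
time_s: 16.27
tool_pos: [0.4991, -0.1057, 0.094]
orientation: [0.989, -0.151, 0.0, 0.0]
ft_force: [2.2, 0.6, -4.5]
finger_gap: 0.0107
```

```bash
python3 sq.py
```

```text
t 16.62 yaw -0.3021 Tz0 0.127 Tz 0.001 tq6 -0.014 F [ 3.3  0.5 -5. ] pos [ 0.4991 -0.1058  0.094 ] gap 0.0108
```

>>> arm_command(steps=[[0.1, 0, -0.2, 0, 0, -0.008, -1], [0.3, 0, -0.4, 0, 0, -0.016, -1], [0.4, 0, -0.4, 0, 0, -0.024, -1], [0.4, 0, -0.4, 0, 0, -0.032, -1], [0.4, 0, -0.4, 0, 0, -0.04, -1]])

```text
time_s: 17.03
tool_pos: [0.4993, -0.1057, 0.0939]
orientation: [0.985, -0.171, 0.0, 0.0]
ft_force: [0.3, -0.2, 3.5]
finger_gap: 0.0106
```

```bash
python3 sq.py
```

```text
t 17.38 yaw -0.3421 Tz0 0.039 Tz -0.013 tq6 -0.033 F [-0.2  0.1  6. ] pos [ 0.4993 -0.1057  0.0939] gap 0.0112
```

>>> arm_command(steps=[[0, 0, 0.1, 0, 0, -0.008, -1], [0, 0, 0.2, 0, 0, -0.016, -1], [0, 0, 0.2, 0, 0, -0.024, -1], [0, 0, 0.2, 0, 0, -0.032, -1], [0, 0, 0.2, 0, 0, -0.04, -1]])

```text
time_s: 17.8
tool_pos: [0.4994, -0.1058, 0.0939]
orientation: [0.982, -0.19, 0.0, 0.0]
ft_force: [0.5, -1.3, 5.2]
finger_gap: 0.0108
```

```bash
python3 sq.py
```

```text
t 18.15 yaw -0.3824 Tz0 0.1 Tz 0.077 tq6 0.078 F [ 0.2 -1.   5. ] pos [ 0.4994 -0.1058  0.0939] gap 0.0112
```

>>> arm_command(steps=[[0, 0, 0, 0, 0, -0.005, -1], [0, 0, 0, 0, 0, -0.01, -1], [0, 0, 0, 0, 0, -0.015, -1], [0, 0, 0, 0, 0, -0.018, -1], [0, 0, 0, 0, 0, -0.02, -1]])

```text
time_s: 18.57
tool_pos: [0.4995, -0.1058, 0.0939]
orientation: [0.98, -0.2, 0.0, 0.0]
ft_force: [0.9, -1.9, 4.7]
finger_gap: 0.0108
```

```bash
python3 sq.py
```

```text
t 18.92 yaw -0.4022 Tz0 0.32 Tz 0.267 tq6 0.255 F [ 0.4 -1.7  4.7] pos [ 0.4994 -0.1058  0.0939] gap 0.0107
```

Bottomed: static torque is 0.26 N m by the wrist sensor and 0.255 by joint 6, inside the 0.15–0.3 window. Now I'll back off a quarter turn.

>>> arm_command(steps=[[-0.2, 0, 0, 0, 0, 0.08, -1], [-0.4, 0.1, 0, 0, 0, 0.16, -1], [-0.6, 0.1, 0, 0, 0, 0.24, -1], [-0.9, 0.2, 0, 0, 0, 0.32, -1], [-1.1, 0.2, 0, 0, 0, 0.4, -1]])

```text
time_s: 19.33
tool_pos: [0.4984, -0.1056, 0.0939]
orientation: [1.0, 0.001, 0.0, 0.0]
ft_force: [1.5, -1.5, 5.0]
finger_gap: 0.0109
```

>>> arm_command(steps=[[-0.2, -0.1, 0, 0, 0, 0.08, -1], [-0.4, -0.2, 0, 0, 0, 0.16, -1], [-0.6, -0.2, 0, 0, 0, 0.24, -1], [-0.8, -0.3, 0, 0, 0, 0.32, -1], [-0.9, -0.4, 0, 0, 0, 0.4, -1]])

```text
time_s: 19.75
tool_pos: [0.4975, -0.1058, 0.0939]
orientation: [0.98, 0.199, 0.0, 0.0]
ft_force: [1.4, -0.5, 5.3]
finger_gap: 0.0107
```

>>> arm_command(steps=[[-0.2, -0.1, 0, 0, 0, 0.08, -1], [-0.4, -0.2, 0, 0, 0, 0.16, -1], [-0.6, -0.2, 0, 0, 0, 0.24, -1], [-0.7, -0.3, 0, 0, 0, 0.32, -1], [-0.8, -0.4, 0, 0, 0, 0.4, -1]])

```text
time_s: 20.17
tool_pos: [0.4967, -0.1063, 0.0939]
orientation: [0.921, 0.39, 0.0, 0.0]
ft_force: [0.4, -1.7, 5.0]
finger_gap: 0.0106
```

```bash
python3 sq.py
```

```text
t 20.52 yaw 0.7959 Tz0 -0.083 Tz 0.056 tq6 0.048 F [ 0.3 -1.2  4.8] pos [ 0.4967 -0.1063  0.0939] gap 0.0109
```

>>> arm_command(steps=[[-0.1, -0.1, 0, 0, 0, 0.1, -1], [-0.2, -0.3, 0, 0, 0, 0.2, -1], [-0.3, -0.4, 0, 0, 0, 0.3, -1], [-0.4, -0.5, 0, 0, 0, 0.37, -1], [-0.4, -0.6, 0, 0, 0, 0.395, -1]])

```text
time_s: 20.93
tool_pos: [0.4962, -0.1071, 0.0939]
orientation: [0.827, 0.563, -0.0, 0.0]
ft_force: [-0.4, -1.9, 5.1]
finger_gap: 0.0109
```

```bash
python3 sq.py
```

```text
t 21.28 yaw 1.1908 Tz0 -0.088 Tz 0.027 tq6 0.045 F [ 0.3 -2.3  5.2] pos [ 0.4962 -0.1071  0.0939] gap 0.011
```

>>> arm_command(steps=[[0, 0, 0, 0, 0, 0, -0.6], [0, 0, 0, 0, 0, 0, -0.3], [0, 0, 0, 0, 0, 0, 0], [0, 0, 0, 0, 0, 0, 0], [0, 0, 0, 0, 0, 0, 0]])

```text
time_s: 21.7
tool_pos: [0.4959, -0.1066, 0.0936]
orientation: [0.827, 0.562, -0.0, -0.0]
ft_force: [0.5, 0.4, -0.7]
finger_gap: 0.0427
```

```bash
python3 sq.py
```

```text
t 22.05 yaw 1.193 Tz0 -0.01 Tz -0.024 tq6 0.001 F [ 0.2  0.1 -0.1] pos [ 0.496  -0.1068  0.0938] gap 0.0428
```

>>> arm_command(steps=[[0, 0, 15, 0, 0, 0, 0], [0, 0, 40, 0, 0, 0, 0], [0, 0, 80, 0, 0, 0, 0], [0, 0, 120, 0, 0, 0, 0], [0, 0, 160, 0, 0, 0, 0]])

```text
time_s: 22.47
tool_pos: [0.4955, -0.1066, 0.2556]
orientation: [0.827, 0.562, -0.0, -0.0]
ft_force: [2.2, -1.5, 0.2]
finger_gap: 0.0429
```

>>> arm_command(steps=[[0, 40, 10, 0, 0, 0, 0], [0, 80, 20, 0, 0, 0, 0], [0, 120, 20, 0, 0, 0, 0], [0, 160, 20, 0, 0, 0, 0], [0, 200, 20, 0, 0, 0, 0]])

```text
time_s: 22.88
tool_pos: [0.4957, 0.0948, 0.2742]
orientation: [0.828, 0.561, 0.0, 0.0]
ft_force: [0.4, -0.3, 0.4]
finger_gap: 0.043
```

```bash
python3 st.py; python3 - <<'E'
from h import *
a=cap('top','t9'); b=cap('side','s9')
for c in('top','side'):
  for n in('screw_grip','stop_finger'): print(c,n,[(np.round(x['centre'],3).tolist(),round(x['conf'],2)) for x in viewer.tip_of(c,n)[:2]])
f=lambda im,P,c,w:cv2.resize(im[(y:=int(proj(c,P)[1]))-w:y+w,(x:=int(proj(c,P)[0]))-w:x+w,::-1],(400,400),interpolation=cv2.INTER_CUBIC)
cv2.imwrite('pics/c9.png',np.hstack([f(a,[.498,-.108,.1],'top',25),f(b,[.498,-.108,.1],'side',25)]))
for c,w in(('top',25),('side',25)):
  o=proj(c,[.498,-.108,.1]).astype(int); print(c,o)
E
```

```text
22.88 pos [0.4957 0.0948 0.2742] yaw 1.1923 z [ 0.001 -0.    -1.   ] F [ 0.4  -0.25  0.4 ] T [ 0.008 -0.067 -0.019] q [ 0.02  0.17  0.04  1.44 -0.    0.4 ] tq6 -1.602 gap 0.043
top screw_grip [([0.5, -0.105, 0.111], 0.67)]
top stop_finger [([0.518, -0.111, 0.083], 0.61)]
side screw_grip [([0.496, -0.106, 0.112], 0.65)]
side stop_finger [([0.52, -0.119, 0.083], 0.97)]
top [351 214]
side [259 254]
```

View pics/c9.png

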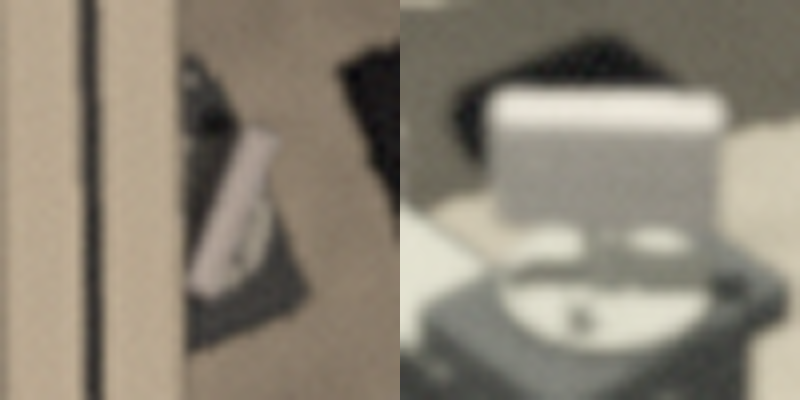

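```bash
python3 - <<'E'
from h import *
for n,(u,v) in dict(before=(260.1,269.1),now=(256.5,268.75)).items():
    for z in(.082,.086):
        P=atz('side',u,v,z); d=P-[.498,-.108,0]; print(n,z,np.hypot(*d[:2]).round(4),np.arctan2(d[1],d[0]).round(2))
manip.hand_in(); print(get_state()['time_s'])
E
```

```text
before 0.082 0.02 -1.88
before 0.086 0.0251 -1.89
now 0.082 0.0199 -2.21
now 0.086 0.0249 -2.15
the job is handed in; nothing more can be done
the job is handed in; nothing more can be done
```

The brake is set and handed in. I turned the screw clockwise about 2.06 rad until it bottomed, backed it off a quarter turn, let go and moved the arm clear.

**Bottoming:** The torque at the stop held at about 0.26 N m (wrist sensor 0.267, joint 6 0.255). The highest single reading was 0.32 N m, with noise of about 0.03, so it stayed under 0.4. I saw no clear 0.02 N m rise when the finger picked up the peg.

**Back-off:** The gripper turned back 1.59 rad by its reported yaw. I added about 0.02 rad to a true quarter turn for the wind-up at the stop. By that count the bar should be near -0.37 rad.

**Last checks:**
- **Washer:** The peg moved from about -1.88 to -2.2 rad around the axis. The gripper's turn predicts -2.26, so the washer was carried and stayed at its stop.
- **Stop finger:** The detections gave about -0.3 rad (top camera, against the measured axis) and -0.5 rad (side camera), against the expected -0.37. That matches only roughly.
- **Force and time:** The force reading was near zero after letting go, and the last reported time was 22.9 s of the 72 s allowed.
- **Other things on the table:** I did not measure the camera, phone, mouse, earbud case, flask lid or flask again at the end. The arm crossed above the flask with clearance.

**What disagreed:** My first grasp closed on nothing. The pictures showed the fingertips about 30 mm higher than the reported tool position implied, so I went about 30 mm lower and gripped the bar properly. That grip was about 2 mm off the screw axis, giving side forces up to about 11 N early on. I trimmed these out during the turn.

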